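Park the index plunger and swing the leather-beating iron to its stop

TASK

Free the swivelling iron on the leather bench: pull its sprung index plunger up, turn it anticlockwise until it can drop into its rest notch, and let go so that it stays up by itself; then swing the iron gently round anticlockwise until it rests against its stop post and leave it there. Do not force the plunger: it lifts and turns with light effort, so feel for its end stops and do not strain against them. Leave the other things on the bench where they are.

Things in the scene. Friction and masses are not known exactly. Their poses are not given: they have to be found in the camera images.
- base: Grey stand fixed to the bench: round foot 180 mm across, with a bracket on its +y side that carries the plunger over the rim of a steel index disc. Origin: on the iron's vertical pivot axis, at bench level; z up. The plunger's axis is 85 mm from the pivot along the base's own +y.
- collar: Steel collar round the plunger, 43 mm across, fixed. Origin: on the plunger's axis, 76 mm above the bench. The cross pin starts in a deep slot along its x; anticlockwise follow a land, a rest notch at 60 degrees, 4 mm lower than the land, and a tall wall that ends the turn. A bridge, top 114 mm above the bench, is the upper end stop. Loads on the collar over 25 N are too much.
- knob: Black grip on top of the plunger: a bar 44 mm long (its x, parallel to the cross pin), 16 mm wide (y), 30 mm tall. Origin: its centre, on the plunger's axis, 138.5 mm above the bench when the plunger is down; the collar's bridge is then 10 mm below its underside. It moves only straight up and down and turns about the vertical.
- pull (a joint): Lift of the plunger in m, 0 = down, index pin 4.5 mm into the disc. A spring pulls it down with 5 N at 0 and 0.35 N more per mm; it is damped (60 N per m/s). The cross pin's height differs from stand to stand: the lift at which it clears the land is anywhere from 10 to 18 mm, not known; the upper end stop comes 2.5 mm after that; in the rest notch the plunger sits 4 mm below clearing.
- twist (a joint): Turn of the plunger in rad, positive anticlockwise from above; 0 = cross pin in the deep slot, where it turns only a few degrees; 1.05 (60 degrees) = rest notch; the tall wall stops it at 1.1 to 1.2. It turns nearly freely once the pin is clear of the land.
- iron (a joint): Angle of the iron about its pivot in rad, 0 = locked by the plunger (iron pointing along the base's own -y), positive anticlockwise from above. It stays where it is left; about 3 N at the tip moves it. The stop post is met between 0.6 and 1.0.
- iron_tip (a point): Middle of the rounded tip of the iron, a dark steel bar 50 mm wide, its top 100 mm and its underside 78 mm above the bench; this point is 145 mm from the pivot axis and 89 mm above the bench. x points outwards along the iron. Below the outer 45 mm of the bar there is free space.
- stop_line (a point): A point of the line on which the iron's centre line lies when it touches the stop, 122 mm from the pivot axis, 89 mm above the bench; x points outwards along that line. The stop is a rigid steel post 16 mm across, top 92 mm above the bench, its axis 33 mm anticlockwise of the line; it stands on a lever below the disc, up to 28 mm above the bench.
- hammer: Hammer lying on the bench, 260 mm long, a bystander. Origin under its middle.
- jar: Jar with a steel lid, 68 mm across and 85 mm tall, a bystander. Origin: centre of its underside.
- spool: Wooden spool, 52 mm across and 60 mm tall, a bystander. Origin: centre of its underside.

How it is judged:
On the way, in this order (a step that is already met when the one before it is completed fails the run):
1. the plunger is parked: turned into its rest notch, up and let go (value of joint twist between 0.93 and 1.17 rad and value of joint pull above 0.005 m and contact force between the fingers and knob below 0.5 N and value of joint iron below 0.1 rad), for 0.3 s.
2. the iron has been swung up against its stop (angle between the x axis of iron_tip and the x axis of stop_line, either way round below 0.06 rad), for 0.2 s.
At the end, for the whole second after the job is handed in: The plunger stands parked in its rest notch by itself (lift over 5 mm, turned 0.93 to 1.17 rad), not held, and the iron rests within 0.06 rad of its line against the stop post, not held (value of joint twist between 0.93 and 1.17 rad and value of joint pull above 0.005 m and contact force between the fingers and knob below 0.5 N and angle between the x axis of iron_tip and the x axis of stop_line, either way round below 0.06 rad); the robot touches nothing.
It fails at once if the plunger is strained against its collar or end stop with more than 25 N (contact force between knob and collar above 25 N).
It fails at once if the iron is swung faster than 1.2 rad/s (velocity of joint iron above 1.2 rad/s).
It fails at once if the hammer, jar or spool is moved by more than 30 mm (distance of any of hammer, jar, spool from where it was at the start of the episode above 0.03 m).
It also fails if it takes over 72 s, if anything falls off the work surface, if the arm or the gripper's body presses on something with over 40 N, if the wrist force passes 120 N, or if a joint passes its speed limit or range.

ROBOT

A 6-joint arm with a two-finger parallel gripper is mounted at the origin on the work surface. World frame = base frame: x ahead of the robot, y to its left, z up, the work surface at z = 0. Lengths are in m, angles in rad, forces in N, time in s.
With the tool pointing down it reaches from about 0.25 to 0.8 m from the base axis. Payload 3.9 kg.
Tool frame: the origin (TCP) lies at the very end of the fingers, on their centre line; the grasp point (between the pads) lies grip_depth behind it (grip_depth is the distance from the TCP to the grasp point, in m); z points along the fingers, y is the line along which they close (so a half turn about z gives the same grasp; the last joint's range is limited). The gripper opens to 85 mm and grips with 20 to 120 N. Pads are 22 mm wide; open, the fingers measure 114 mm over their backs; the gripper's body (76 mm by 85 mm) begins 54 mm behind the grasp point. The pads swing forward as they close: fully open they stand 13 mm farther back than shut.
Start: joints at [-1.126, 0.26, -0.138, 1.173, 0, 1.571], TCP at [0.226, -0.474, 0.231] pointing down, gripper open.
Joint ranges: [-2.78, 2.78], [-0.83, 1.72], [-1.28, 1.37], [-1.9, 2.12], [-1.57, 1.48], [-3.14, 3.14]. Speed limits (rad/s): [2.57, 2.57, 3.14, 3.14, 3.14, 3.14].

INTERFACE

Orientations are given as a rotation vector (axis times angle).
In Python, from station import observe, grab_frame, get_calibration, finish_job, grip_depth gives the robot as it stands.
- The arm moves only by the tool jog_arm, never from a script. Its argument "moves" is a list of rows, each an object with "xyz": the shift along the tool's x, y, z in m, a list of three; "rotation": the turn, a rotation vector about the tool's x, y, z in degrees, a list of three; "grip": the closure, from -1 (fully open) to 1 (shut), so that 0 is half open. In form: [{"xyz": [tx, ty, tz], "rotation": [rx, ry, rz], "grip": grip}, ...]. A call has 1 to 8 rows; each row is the pose to reach, as a shift and turn from the pose commanded when the call began, along the tool's axes at that moment; what a row does not reach only later rows make up. A row lasts 1/10 s, in which the tool goes at most 50 mm and 8.59 degrees, less where a joint would pass 70% of its speed; a pose out of reach is approached as far as the arm can. A call with a gripper value outside its range is refused whole. The fingers move at their own pace and stop on an object; "squeeze" is the grip in N (left out, the last holds). Time passes only in rows, so rows that repeat a pose let the fingers close. It gives the time, the measured TCP pose, the force, the opening and the grip force at its end, in the units of the state.
- observe(): the state, without advancing time (a new reading comes with each control period).
- grab_frame(name): name is "scene" or "top" or "wrist"; returns (picture, depth): 420x560x3 uint8, red, green, blue; 420x560 float32, m along the optical axis (not along the pixel's ray), 0 where there is no reading.
- get_calibration(name): a dict with "fx", "fy", "cx", "cy" (pixels), "position" and "attitude" of the camera in the world. Camera axes: x right, y down, z forward; pixel columns grow to the right and rows downward; lengths in m; the calibration is good to about 2 mm. A picture is of the moment at which its call begins: read the wrist's pose just before it. get_calibration takes no time and is no camera call; for the wrist camera it gives the pose at the moment of the call.
- finish_job(): hands the job in; it is judged then, once.
The state is a dict: "time": time; "q": joint angles; "joint_vel": joint speeds; "joint_torque": joint torques, N m; "tcp_pos": TCP position; "eef_rot": TCP orientation; "wrist_force": force on the tool from outside, world axes, zero at the start; "wrist_torque": the same for the moment, N m; "grip_width": opening from 0.0 (shut) to 1.0 (fully open); "grip_force": force on a finger pad.
Only numpy, scipy, OpenCV 4.12 (cv2) and the standard library are available. Lean on these libraries where they do the work, as an engineer would, in place of code of your own. Each camera call takes 0.05 s, during which the arm holds its last target. There are 200 camera calls.

## Working session

There is one attempt and no reset: what is moved stays moved. The work goes in short steps, Python scripts to look and compute and a tool call to move; the robot and the scene stay as the last step left them, time stands still between calls to the robot, and variables do not carry over. Pictures are saved under pics/ and viewed, at most 10 in all, crops included, and the job is handed in when it is done.

Besides the shell and the picture viewer there is one more tool, called after ">>>" in YAML: its name, and indented under it one key for each argument. jog_arm: Moves the arm, as the interface text tells. Its arguments: {"type":"object","properties":{"moves":{"type":"array"},"squeeze":{"type":"number"}},"required":["moves"]}

```bash
mkdir -p pics; python3 - <<'E'
from station import *
import cv2,numpy as np
print(observe()['eef_rot'],grip_depth)
for n in ("scene","top"):
    p,d=grab_frame(n); cv2.imwrite(f"pics/{n}0.png",p[:,:,::-1]); np.savez(f"{n}0.npz",p=p,d=d); print(n,get_calibration(n))
E
```

```text
[-3.06231878e+00 -6.92496572e-01  6.87527071e-04] 0.0187
scene {'fx': 471.2076885059146, 'fy': 471.2076885059146, 'cx': 288.20622089031144, 'cy': 216.56447438965262, 'position': array([1.19261962, 0.67835562, 0.97774913]), 'attitude': array([-0.97367276, -2.44113262,  1.05038443])}
top {'fx': 448.902031922508, 'fy': 448.902031922508, 'cx': 278.39957666231044, 'cy': 210.1218554250935, 'position': array([ 0.31900821, -0.01028374,  1.20686061]), 'attitude': array([-2.14974307,  2.08808423, -0.20475329])}
```

View pics/top0.png

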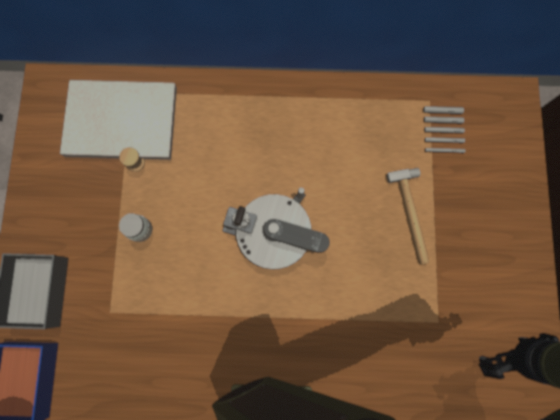

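View pics/scene0.png

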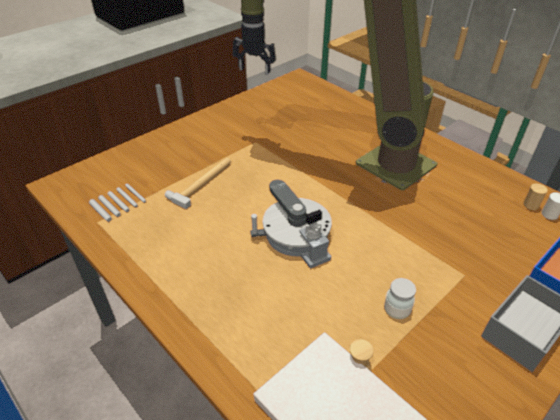

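The top view shows the pivot boss at about (273,230), the black knob at (239,215), the iron tip at (322,242) and the stop post at (301,192). The hammer, jar and spool are well clear. Next I'll measure these.

```bash
cat > h.py <<'E'
import numpy as np,cv2
from scipy.spatial.transform import Rotation as R
def ray(c,u,v,z):
    d=R.from_rotvec(c['attitude']).apply([(u-c['cx'])/c['fx'],(v-c['cy'])/c['fy'],1.]); p=c['position']
    return p+d*(z-p[2])/d[2]
def cloud(c,d):
    v,u=np.indices(d.shape); q=np.stack([(u-c['cx'])/c['fx']*d,(v-c['cy'])/c['fy']*d,d],-1)
    return R.from_rotvec(c['attitude']).apply(q.reshape(-1,3)).reshape(q.shape)+c['position']
E
python3 - <<'E'
from h import *; from station import get_calibration
for n,(x0,x1,y0,y1) in {"top":(215,335,180,280),"scene":(240,345,170,270)}.items():
    f=np.load(n+"0.npz"); p,d=f['p'],f['d']; c=get_calibration(n); P=cloud(c,d)
    crop=p[y0:y1,x0:x1,::-1]; cv2.imwrite(f"pics/{n}crop.png",cv2.resize(crop,None,fx=5.5,fy=5.5,interpolation=cv2.INTER_CUBIC))
    sub=np.zeros(d.shape,bool); sub[y0:y1,x0:x1]=1
    for nm,lo,hi in (("knob",.140,.165),("iron",.094,.108)):
        m=sub&(P[...,2]>lo)&(P[...,2]<hi)
        if nm=="knob": m&=p.max(-1)<60
        q=P[m]; (cx,w,a)=cv2.minAreaRect((q[:,:2]*1000).astype(np.float32)); print(n,nm,m.sum(),q.mean(0).round(4),np.round(cx,1),np.round(w,1),round(a,1))
f=np.load("top0.npz");c=get_calibration("top")
print(ray(c,239,215,.1535),ray(c,273,230,.11),ray(c,322,242,.1),ray(c,301,191,.092))
E
```

```text
top knob 56 [0.5103 0.0876 0.153 ] [509.4  87.2] [13. 39.] 76.7
top iron 1316 [ 0.4747 -0.0489  0.1002] [483.4 -15.8] [170.6 200.6] 23.4
scene knob 95 [0.5215 0.0902 0.1507] [518.2  89.1] [17.7 38.2] 68.3
scene iron 776 [ 0.485  -0.0337  0.1011] [484.8 -14.6] [176.9 203.1] 24.3
[0.51105265 0.08753556 0.1535    ] [0.48381794 0.00596842 0.11      ] [ 0.45883008 -0.11621985  0.1       ] [ 0.58912891 -0.06205927  0.092     ]
```

View pics/topcrop.png

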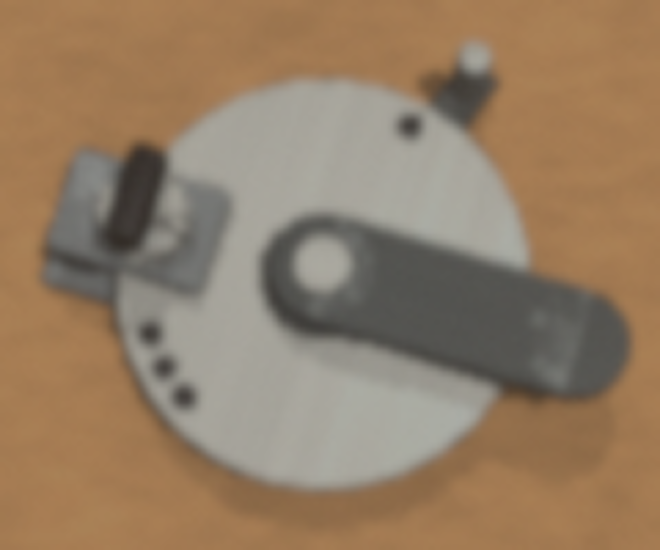

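View pics/scenecrop.png

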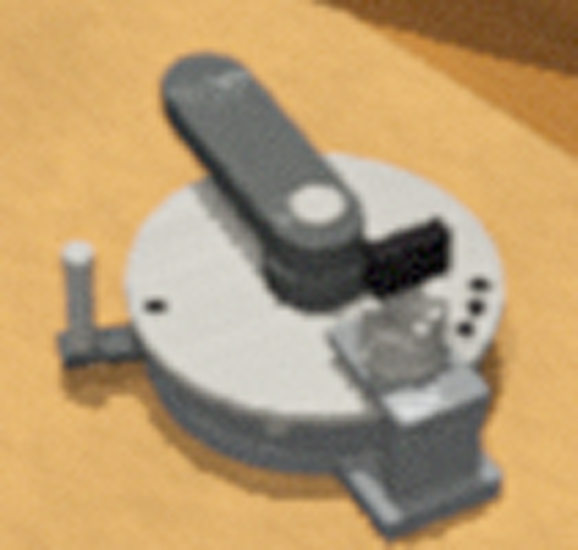

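The crops agree with the description. The bar's long axis is at about -15° in the world, the knob is at (0.510, 0.087), and its distance to the pivot is about 85 mm as given. I'll move above the knob, then refine with the wrist camera.

>>> jog_arm:
  moves:
    - {"xyz": [0.03, -0.024, -0.03], "rotation": [0, 0, -8], "grip": -1}
    - {"xyz": [0.06, -0.047, -0.03], "rotation": [0, 0, -16], "grip": -1}
    - {"xyz": [0.1, -0.077, -0.03], "rotation": [0, 0, -24], "grip": -1}
    - {"xyz": [0.14, -0.108, -0.03], "rotation": [0, 0, -32], "grip": -1}
    - {"xyz": [0.18, -0.139, -0.03], "rotation": [0, 0, -40], "grip": -1}
    - {"xyz": [0.22, -0.17, -0.03], "rotation": [0, 0, -48], "grip": -1}
    - {"xyz": [0.25, -0.19, -0.03], "rotation": [0, 0, -56], "grip": -1}
    - {"xyz": [0.25, -0.19, -0.03], "rotation": [0, 0, -64], "grip": -1}

```text
time: 0.9
tcp_pos: [0.3712, -0.1911, 0.2611]
eef_rot: [-2.217, -2.225, -0.002]
wrist_force: [0.7, -1.2, 0.4]
grip_width: 0.997
grip_force: 0.0
```

```bash
cat >> h.py <<'E'
def togo(s,tgt,yang,tilt=0):
    """shift in tool axes and turn (deg) to put the TCP at tgt, pointing down, tool y at yang deg in the world"""
    T=R.from_rotvec(s['eef_rot']); a=np.radians(yang); y=np.array([np.cos(a),np.sin(a),0]); z=np.array([0,0,-1.]); x=np.cross(y,z)
    G=R.from_matrix(np.stack([x,y,z],1))
    return T.inv().apply(np.array(tgt)-s['tcp_pos']).round(4),np.degrees((T.inv()*G).as_rotvec()).round(2)
E
python3 -c "
from h import *; from station import *
s=observe(); print(s['time'],s['tcp_pos'],s['eef_rot'],s['q'],togo(s,[.510,.087,.26],75))"
```

```text
0.9 [ 0.37118189 -0.19107148  0.2610716 ] [-2.21683299e+00 -2.22467920e+00 -2.17431455e-03] [-0.47662628  0.06313099 -0.30387615  1.2042893   0.0016111   1.09063652] (array([0.2776, 0.1398, 0.0016]), array([ 8.00e-02, -7.00e-02, -7.48e+01]))
```

>>> jog_arm:
  moves:
    - {"xyz": [0.03, 0.015, 0], "rotation": [0, 0, -8.5], "grip": -1}
    - {"xyz": [0.065, 0.033, 0], "rotation": [0, 0, -17], "grip": -1}
    - {"xyz": [0.1, 0.05, 0], "rotation": [0, 0, -25], "grip": -1}
    - {"xyz": [0.14, 0.07, 0], "rotation": [0, 0, -33], "grip": -1}
    - {"xyz": [0.18, 0.09, 0], "rotation": [0, 0, -41], "grip": -1}
    - {"xyz": [0.22, 0.11, 0], "rotation": [0, 0, -49], "grip": -1}
    - {"xyz": [0.25, 0.125, 0], "rotation": [0, 0, -57], "grip": -1}
    - {"xyz": [0.27, 0.135, 0], "rotation": [0, 0, -65], "grip": -1}

```text
time: 1.7
tcp_pos: [0.5079, 0.0763, 0.2606]
eef_rot: [-0.681, -3.066, -0.0]
wrist_force: [-0.8, -0.9, -0.1]
grip_width: 0.998
grip_force: 0.0
```

```bash
python3 -c "
from h import *; from station import *
s=observe(); print(s['time'],s['tcp_pos'],s['q'],togo(s,[.510,.087,.26],75))
c=get_calibration('wrist'); p,d=grab_frame('wrist'); cv2.imwrite('pics/w0.png',p[:,:,::-1]); np.savez('w0.npz',p=p,d=d); print(c)
P=cloud(c,d); m=(P[...,2]>.147)&(P[...,2]<.158)&(d>.05)&(p.max(-1)<70)&(np.hypot(P[...,0]-.51,P[...,1]-.087)<.05)
q=P[m]; print(m.sum(),q.mean(0),cv2.minAreaRect((q[:,:2]*1000).astype(np.float32)))
"
```

```text
1.7 [0.50785595 0.07632963 0.26064938] [ 1.48947306e-01  2.30009152e-01 -1.02072145e-01  1.23938191e+00
  3.74861185e-04  5.86198678e-01] (array([0.0026, 0.0106, 0.0007]), array([  0.  ,  -0.04, -10.05]))
{'fx': 326.16720296736554, 'fy': 326.16720296736554, 'cx': 276.2006913715744, 'cy': 209.375173330055, 'position': array([0.43246   , 0.11249094, 0.40339021]), 'attitude': array([2.40696405, 1.53162381, 0.25453457])}
902 [0.51055857 0.09018813 0.15319361] ((511.8271789550781, 89.923095703125), (15.636861801147461, 42.10280990600586), 75.3434829711914)
```

View pics/w0.png

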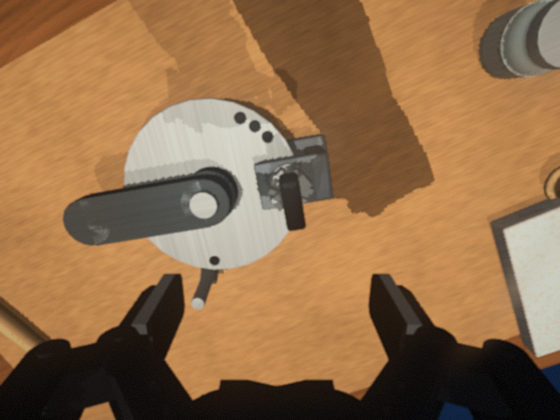

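The wrist picture shows the knob centred at about (292,200), and it measures 15.6 x 42 mm as it should. Its centre is about (0.511, 0.0895) with the width axis at 75.3°. I'll go down with the fingers half open.

>>> jog_arm:
  moves:
    - {"xyz": [0.0028, 0.0133, 0], "rotation": [0, 0, -8], "grip": 0}
    - {"xyz": [0.0028, 0.0133, 0.02], "rotation": [0, 0, -10.2], "grip": 0}
    - {"xyz": [0.0028, 0.0133, 0.05], "rotation": [0, 0, -10.2], "grip": 0}
    - {"xyz": [0.0028, 0.0133, 0.08], "rotation": [0, 0, -10.2], "grip": 0}
    - {"xyz": [0.0028, 0.0133, 0.11], "rotation": [0, 0, -10.2], "grip": 0}
    - {"xyz": [0.0028, 0.0133, 0.13], "rotation": [0, 0, -10.2], "grip": 0}
    - {"xyz": [0.0028, 0.0133, 0.1386], "rotation": [0, 0, -10.2], "grip": 0}
    - {"xyz": [0.0028, 0.0133, 0.1386], "rotation": [0, 0, -10.2], "grip": 0}
  squeeze: 20

```text
time: 2.55
tcp_pos: [0.5091, 0.0867, 0.1215]
eef_rot: [-0.419, -3.11, 0.002]
wrist_force: [-0.3, 0.4, 0.6]
grip_width: 0.5
grip_force: 0.0
```

```bash
python3 -c "
from h import *; from station import *
s=observe(); print(s['time'],s['tcp_pos'],s['grip_width'],s['wrist_force'],togo(s,[.511,.0895,.122],75.2))
p,d=grab_frame('wrist'); cv2.imwrite('pics/w1.png',p[:,:,::-1])
"
```

```text
2.55 [0.50913165 0.08669972 0.12147255] 0.49992049390013993 [-0.34454281  0.37382598  0.61013316] (array([-0.0011,  0.0032, -0.0005]), array([-0.08, -0.17, -0.56]))
```

View pics/w1.png

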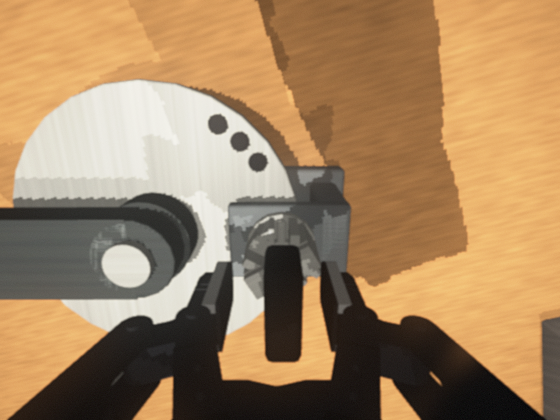

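The picture shows the knob (x≈284) between the pads (≈276 midway). That leaves it about 3 mm off along tool y, matching the measured shortfall. I'll let it settle first.

>>> jog_arm:
  moves:
    - {"xyz": [0, 0, 0], "rotation": [0, 0, 0], "grip": 0.3}
    - {"xyz": [0, 0, 0], "rotation": [0, 0, 0], "grip": 0.3}

```text
time: 2.8
tcp_pos: [0.5116, 0.0873, 0.124]
eef_rot: [0.419, 3.111, 0.001]
wrist_force: [-0.8, 0.4, -0.9]
grip_width: 0.353
grip_force: 0.0
```

```bash
python3 -c "
from h import *; from station import *
s=observe(); print(s['time'],s['tcp_pos'],s['grip_width'],s['wrist_force'],togo(s,[.511,.0895,.122],75.2))
"
```

```text
2.8 [0.51156113 0.08728416 0.12402382] 0.3528595536291005 [-0.80180461  0.3818357  -0.93153996] (array([0.0011, 0.002 , 0.002 ]), array([ 0.06,  0.14, -0.53]))
```

>>> jog_arm:
  moves:
    - {"xyz": [0.0005, 0.0025, 0.001], "rotation": [0, 0, 0], "grip": 0.4}
    - {"xyz": [0.0005, 0.0025, 0.001], "rotation": [0, 0, 0], "grip": 0.5}
    - {"xyz": [0.0005, 0.0025, 0.001], "rotation": [0, 0, 0], "grip": 0.55}
    - {"xyz": [0.0005, 0.0025, 0.001], "rotation": [0, 0, 0], "grip": 0.58}
    - {"xyz": [0.0005, 0.0025, 0.001], "rotation": [0, 0, 0], "grip": 0.6}
    - {"xyz": [0.0005, 0.0025, 0.001], "rotation": [0, 0, 0], "grip": 0.62}
    - {"xyz": [0.0005, 0.0025, 0.001], "rotation": [0, 0, 0], "grip": 0.62}
  squeeze: 20

```text
time: 3.5
tcp_pos: [0.5106, 0.0895, 0.1217]
eef_rot: [-0.419, -3.113, 0.001]
wrist_force: [-0.1, 0.4, 0.7]
grip_width: 0.192
grip_force: 0.4
```

>>> jog_arm:
  moves:
    - {"xyz": [0, 0, 0], "rotation": [0, 0, 0], "grip": 0.65}
    - {"xyz": [0, 0, 0], "rotation": [0, 0, 0], "grip": 0.7}
    - {"xyz": [0, 0, 0], "rotation": [0, 0, 0], "grip": 0.8}
    - {"xyz": [0, 0, 0], "rotation": [0, 0, 0], "grip": 0.8}
  squeeze: 20

```text
time: 3.9
tcp_pos: [0.5105, 0.0895, 0.1217]
eef_rot: [-0.419, -3.114, 0.001]
wrist_force: [-0.7, -1.7, 1.5]
grip_width: 0.183
grip_force: 20.2
```

Gripped and well centred, with hardly any side force. Now I'll lift slowly and feel the force.

>>> jog_arm:
  moves:
    - {"xyz": [0, 0, -0.0015], "rotation": [0, 0, 0], "grip": 0.8}
    - {"xyz": [0, 0, -0.003], "rotation": [0, 0, 0], "grip": 0.8}
    - {"xyz": [0, 0, -0.0045], "rotation": [0, 0, 0], "grip": 0.8}
    - {"xyz": [0, 0, -0.006], "rotation": [0, 0, 0], "grip": 0.8}
    - {"xyz": [0, 0, -0.0075], "rotation": [0, 0, 0], "grip": 0.8}
    - {"xyz": [0, 0, -0.009], "rotation": [0, 0, 0], "grip": 0.8}
    - {"xyz": [0, 0, -0.01], "rotation": [0, 0, 0], "grip": 0.8}
    - {"xyz": [0, 0, -0.01], "rotation": [0, 0, 0], "grip": 0.8}

```text
time: 4.7
tcp_pos: [0.5103, 0.0895, 0.1316]
eef_rot: [-0.419, -3.113, 0.001]
wrist_force: [1.8, -2.0, -10.1]
grip_width: 0.185
grip_force: 19.7
```

>>> jog_arm:
  moves:
    - {"xyz": [0, 0, -0.0005], "rotation": [0, 0, 0], "grip": 0.8}
    - {"xyz": [0, 0, -0.001], "rotation": [0, 0, 0], "grip": 0.8}
    - {"xyz": [0, 0, -0.001], "rotation": [0, 0, 0], "grip": 0.8}
    - {"xyz": [0, 0, -0.001], "rotation": [0, 0, 0], "grip": 0.8}

```text
time: 5.1
tcp_pos: [0.5104, 0.0896, 0.1326]
eef_rot: [-0.419, -3.113, 0.001]
wrist_force: [2.6, -1.6, -9.8]
grip_width: 0.189
grip_force: 19.7
```

>>> jog_arm:
  moves:
    - {"xyz": [0, 0, -0.0005], "rotation": [0, 0, 0], "grip": 0.8}
    - {"xyz": [0, 0, -0.001], "rotation": [0, 0, 0], "grip": 0.8}
    - {"xyz": [0, 0, -0.001], "rotation": [0, 0, 0], "grip": 0.8}

```text
time: 5.4
tcp_pos: [0.5104, 0.0896, 0.1337]
eef_rot: [-0.419, -3.113, 0.0]
wrist_force: [1.3, -2.7, -10.7]
grip_width: 0.185
grip_force: 19.7
```

>>> jog_arm:
  moves:
    - {"xyz": [0, 0, -0.0005], "rotation": [0, 0, 0], "grip": 0.8}
    - {"xyz": [0, 0, -0.0008], "rotation": [0, 0, 0], "grip": 0.8}
    - {"xyz": [0, 0, -0.0008], "rotation": [0, 0, 0], "grip": 0.8}

```text
time: 5.7
tcp_pos: [0.5104, 0.0896, 0.1345]
eef_rot: [-0.419, -3.113, 0.0]
wrist_force: [0.8, -3.6, -10.8]
grip_width: 0.185
grip_force: 19.7
```

>>> jog_arm:
  moves:
    - {"xyz": [0, 0, -0.0004], "rotation": [0, 0, 0], "grip": 0.8}
    - {"xyz": [0, 0, -0.0008], "rotation": [0, 0, 0], "grip": 0.8}
    - {"xyz": [0, 0, -0.0008], "rotation": [0, 0, 0], "grip": 0.8}

```text
time: 6.0
tcp_pos: [0.5104, 0.0896, 0.1353]
eef_rot: [-0.419, -3.113, 0.0]
wrist_force: [0.9, -3.1, -11.9]
grip_width: 0.183
grip_force: 19.7
```

>>> jog_arm:
  moves:
    - {"xyz": [0, 0, -0.0004], "rotation": [0, 0, 0], "grip": 0.8}
    - {"xyz": [0, 0, -0.0008], "rotation": [0, 0, 0], "grip": 0.8}
    - {"xyz": [0, 0, -0.0008], "rotation": [0, 0, 0], "grip": 0.8}

```text
time: 6.3
tcp_pos: [0.5105, 0.0896, 0.1361]
eef_rot: [-0.419, -3.113, 0.0]
wrist_force: [0.5, -3.2, -11.6]
grip_width: 0.19
grip_force: 19.7
```

>>> jog_arm:
  moves:
    - {"xyz": [0, 0, -0.0004], "rotation": [0, 0, 0], "grip": 0.8}
    - {"xyz": [0, 0, -0.0008], "rotation": [0, 0, 0], "grip": 0.8}
    - {"xyz": [0, 0, -0.0008], "rotation": [0, 0, 0], "grip": 0.8}

```text
time: 6.6
tcp_pos: [0.5104, 0.0896, 0.1369]
eef_rot: [-0.419, -3.113, 0.0]
wrist_force: [0.3, -3.3, -11.2]
grip_width: 0.181
grip_force: 19.7
```

>>> jog_arm:
  moves:
    - {"xyz": [0, 0, -0.0004], "rotation": [0, 0, 0], "grip": 0.8}
    - {"xyz": [0, 0, -0.0008], "rotation": [0, 0, 0], "grip": 0.8}
    - {"xyz": [0, 0, -0.0008], "rotation": [0, 0, 0], "grip": 0.8}

```text
time: 6.9
tcp_pos: [0.5105, 0.0897, 0.1377]
eef_rot: [-0.419, -3.113, 0.0]
wrist_force: [0.7, -4.0, -12.5]
grip_width: 0.187
grip_force: 19.7
```

>>> jog_arm:
  moves:
    - {"xyz": [0, 0, -0.0004], "rotation": [0, 0, 0], "grip": 0.8}
    - {"xyz": [0, 0, -0.0008], "rotation": [0, 0, 0], "grip": 0.8}
    - {"xyz": [0, 0, -0.0008], "rotation": [0, 0, 0], "grip": 0.8}

```text
time: 7.2
tcp_pos: [0.5105, 0.0896, 0.1385]
eef_rot: [-0.419, -3.113, 0.0]
wrist_force: [-0.5, -3.6, -12.6]
grip_width: 0.185
grip_force: 19.7
```

```bash
python3 -c "
from h import *; from station import *
for i in range(4):
    s=observe(); print(s['time'],s['tcp_pos'],s['wrist_force'],s['wrist_torque'])
    p,d=grab_frame('wrist')
cv2.imwrite('pics/w2.png',p[:,:,::-1])
"
```

```text
7.2 [0.5104612  0.08964146 0.13846077] [ -0.47478607  -3.57722164 -12.58499419] [-0.90726103  0.02033553  0.0081593 ]
7.25 [0.51047084 0.08965239 0.13848354] [ -0.54586915  -3.18811248 -12.54709984] [-0.89201903 -0.04252128  0.00195529]
7.3 [0.51046669 0.08963513 0.13843875] [ -0.28045859  -4.08776968 -12.67577861] [-0.89724177  0.00152769 -0.00625781]
7.35 [0.51049466 0.08965844 0.1384547 ] [  0.177436    -3.24616358 -11.95357765] [-0.90168267  0.00649018 -0.03171139]
```

View pics/w2.png

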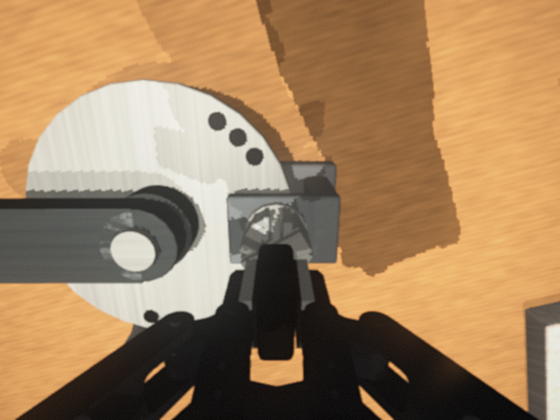

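The knob spans rows 243-358, about as before the lift, so it isn't slipping. The lift is about 16.7 mm with spring force only, so I'll carry on up.

>>> jog_arm:
  moves:
    - {"xyz": [0, 0, -0.0004], "rotation": [0, 0, 0], "grip": 0.8}
    - {"xyz": [0, 0, -0.0008], "rotation": [0, 0, 0], "grip": 0.8}
    - {"xyz": [0, 0, -0.0008], "rotation": [0, 0, 0], "grip": 0.8}

```text
time: 7.7
tcp_pos: [0.5105, 0.0896, 0.1393]
eef_rot: [-0.419, -3.113, 0.0]
wrist_force: [0.4, -4.1, -12.7]
grip_width: 0.183
grip_force: 19.7
```

>>> jog_arm:
  moves:
    - {"xyz": [0, 0, -0.0004], "rotation": [0, 0, 0], "grip": 0.8}
    - {"xyz": [0, 0, -0.0008], "rotation": [0, 0, 0], "grip": 0.8}
    - {"xyz": [0, 0, -0.0008], "rotation": [0, 0, 0], "grip": 0.8}

```text
time: 8.0
tcp_pos: [0.5105, 0.0897, 0.1401]
eef_rot: [-0.419, -3.113, 0.0]
wrist_force: [-1.1, -3.6, -13.1]
grip_width: 0.185
grip_force: 19.7
```

>>> jog_arm:
  moves:
    - {"xyz": [0, 0, -0.0004], "rotation": [0, 0, 0], "grip": 0.8}
    - {"xyz": [0, 0, -0.0006], "rotation": [0, 0, 0], "grip": 0.8}
    - {"xyz": [0, 0, -0.0006], "rotation": [0, 0, 0], "grip": 0.8}

```text
time: 8.3
tcp_pos: [0.5105, 0.0897, 0.1407]
eef_rot: [-0.419, -3.113, 0.0]
wrist_force: [1.1, -2.7, -13.2]
grip_width: 0.18
grip_force: 19.7
```

>>> jog_arm:
  moves:
    - {"xyz": [0, 0, -0.0004], "rotation": [0, 0, 0], "grip": 0.8}
    - {"xyz": [0, 0, -0.0006], "rotation": [0, 0, 0], "grip": 0.8}
    - {"xyz": [0, 0, -0.0006], "rotation": [0, 0, 0], "grip": 0.8}

```text
time: 8.6
tcp_pos: [0.5105, 0.0897, 0.1408]
eef_rot: [-0.419, -3.113, 0.0]
wrist_force: [1.0, -2.7, -18.2]
grip_width: 0.185
grip_force: 19.9
```

The end stop was felt at TCP z≈0.1407 (about 19 mm lift), so the pin clears at about 0.1382. I'll back off to about 0.1396 and turn anticlockwise.

>>> jog_arm:
  moves:
    - {"xyz": [0, 0, 0.0008], "rotation": [0, 0, 0], "grip": 0.8}
    - {"xyz": [0, 0, 0.0015], "rotation": [0, 0, 0], "grip": 0.8}
    - {"xyz": [0, 0, 0.0015], "rotation": [0, 0, 0], "grip": 0.8}
    - {"xyz": [0, 0, 0.0015], "rotation": [0, 0, -2], "grip": 0.8}
    - {"xyz": [0, 0, 0.0015], "rotation": [0, 0, -4], "grip": 0.8}
    - {"xyz": [0, 0, 0.0015], "rotation": [0, 0, -6], "grip": 0.8}
    - {"xyz": [0, 0, 0.0015], "rotation": [0, 0, -8], "grip": 0.8}
    - {"xyz": [0, 0, 0.0015], "rotation": [0, 0, -10], "grip": 0.8}

```text
time: 9.4
tcp_pos: [0.5105, 0.0894, 0.14]
eef_rot: [-0.144, -3.138, 0.001]
wrist_force: [-0.5, -4.2, -13.4]
grip_width: 0.183
grip_force: 20.6
```

```bash
python3 -c "
from h import *; from station import *
s=observe(); print(s['time'],s['tcp_pos'],s['grip_width'],s['wrist_force'],s['wrist_torque'],togo(s,[.5105,.0896,.1396],135))
"
```

```text
9.4 [0.51046337 0.08937675 0.13997261] 0.1832203224445036 [ -0.48083362  -4.1625367  -13.38250301] [-1.15613133  0.17626835 -0.02588826] (array([-0.    ,  0.0002,  0.0004]), array([-4.000e-02, -2.000e-02, -5.024e+01]))
```

>>> jog_arm:
  moves:
    - {"xyz": [0, 0, 0.0004], "rotation": [0, 0, -4], "grip": 0.8}
    - {"xyz": [0, 0, 0.0004], "rotation": [0, 0, -8], "grip": 0.8}
    - {"xyz": [0, 0, 0.0004], "rotation": [0, 0, -12], "grip": 0.8}
    - {"xyz": [0, 0, 0.0004], "rotation": [0, 0, -16], "grip": 0.8}
    - {"xyz": [0, 0, 0.0004], "rotation": [0, 0, -20], "grip": 0.8}
    - {"xyz": [0, 0, 0.0004], "rotation": [0, 0, -24], "grip": 0.8}
    - {"xyz": [0, 0, 0.0004], "rotation": [0, 0, -28], "grip": 0.8}
    - {"xyz": [0, 0, 0.0004], "rotation": [0, 0, -32], "grip": 0.8}

```text
time: 10.2
tcp_pos: [0.5107, 0.0884, 0.1396]
eef_rot: [0.728, -3.056, 0.005]
wrist_force: [-1.1, -7.1, -12.2]
grip_width: 0.186
grip_force: 20.7
```

>>> jog_arm:
  moves:
    - {"xyz": [0, 0, 0], "rotation": [0, 0, -4], "grip": 0.8}
    - {"xyz": [0, 0, 0], "rotation": [0, 0, -8], "grip": 0.8}
    - {"xyz": [0, 0, 0], "rotation": [0, 0, -12], "grip": 0.8}
    - {"xyz": [0, 0, 0], "rotation": [0, 0, -15], "grip": 0.8}
    - {"xyz": [0, 0, 0], "rotation": [0, 0, -17], "grip": 0.8}
    - {"xyz": [0, 0, 0], "rotation": [0, 0, -17], "grip": 0.8}
    - {"xyz": [0, 0, 0], "rotation": [0, 0, -17], "grip": 0.8}

```text
time: 10.9
tcp_pos: [0.5111, 0.0881, 0.1397]
eef_rot: [1.168, -2.916, 0.006]
wrist_force: [0.8, -7.6, -11.9]
grip_width: 0.182
grip_force: 20.7
```

```bash
python3 -c "
from h import *; from station import *
s=observe(); print(s['time'],s['tcp_pos'],s['grip_width'],s['wrist_force'],s['wrist_torque'],togo(s,[.5105,.0896,.1396],135),s['q'])
"
```

```text
10.9 [0.51106452 0.08809701 0.13974258] 0.18157579284324582 [  0.81618609  -7.64723944 -11.93093439] [-1.84753126 -0.10409868 -0.06688709] (array([-0.0006,  0.0015,  0.0001]), array([-0.2 , -0.1 , -1.36])) [ 0.17303858  0.30573717 -0.32337306  0.9411065  -0.00378228 -0.58854829]
```

Turned about 59°, with no torque about z. I'll relieve the small side force and lower into the notch.

>>> jog_arm:
  moves:
    - {"xyz": [0.0005, -0.0005, 0], "rotation": [0, 0, -0.5], "grip": 0.8}
    - {"xyz": [0.001, -0.001, 0], "rotation": [0, 0, -1], "grip": 0.8}
    - {"xyz": [0.001, -0.001, 0.001], "rotation": [0, 0, -1], "grip": 0.8}
    - {"xyz": [0.001, -0.001, 0.002], "rotation": [0, 0, -1], "grip": 0.8}
    - {"xyz": [0.001, -0.001, 0.003], "rotation": [0, 0, -1], "grip": 0.8}
    - {"xyz": [0.001, -0.001, 0.003], "rotation": [0, 0, -1], "grip": 0.8}

```text
time: 11.5
tcp_pos: [0.5111, 0.0878, 0.1368]
eef_rot: [-1.193, 2.905, -0.003]
wrist_force: [-0.5, -4.6, -10.9]
grip_width: 0.182
grip_force: 20.7
```

>>> jog_arm:
  moves:
    - {"xyz": [0, 0, 0.0008], "rotation": [0, 0, 0], "grip": 0.8}
    - {"xyz": [0, 0, 0.0015], "rotation": [0, 0, 0], "grip": 0.8}
    - {"xyz": [0, 0, 0.0015], "rotation": [0, 0, 0], "grip": 0.8}

```text
time: 11.8
tcp_pos: [0.5111, 0.0878, 0.1354]
eef_rot: [-1.193, 2.905, -0.003]
wrist_force: [-0.3, -6.7, -10.8]
grip_width: 0.184
grip_force: 20.7
```

It is below land height and the spring load is still on the gripper, so the pin is in the notch. I'll lower the last bit.

>>> jog_arm:
  moves:
    - {"xyz": [0, 0, 0.0005], "rotation": [0, 0, 0], "grip": 0.8}
    - {"xyz": [0, 0, 0.001], "rotation": [0, 0, 0], "grip": 0.8}
    - {"xyz": [0, 0, 0.0015], "rotation": [0, 0, 0], "grip": 0.8}
    - {"xyz": [0, 0, 0.0015], "rotation": [0, 0, 0], "grip": 0.8}

```text
time: 12.2
tcp_pos: [0.5112, 0.0877, 0.1343]
eef_rot: [-1.193, 2.905, -0.003]
wrist_force: [-0.7, -5.6, -8.2]
grip_width: 0.183
grip_force: 21.0
```

Seated. I'll release and rise.

>>> jog_arm:
  moves:
    - {"xyz": [0, 0, 0.0003], "rotation": [0, 0, 0], "grip": 0.6}
    - {"xyz": [0, 0, 0.0003], "rotation": [0, 0, 0], "grip": 0.4}
    - {"xyz": [0, 0, 0], "rotation": [0, 0, 0], "grip": 0.1}
    - {"xyz": [0, 0, 0], "rotation": [0, 0, 0], "grip": 0}
    - {"xyz": [0, 0, 0], "rotation": [0, 0, 0], "grip": 0}
    - {"xyz": [0, 0, 0], "rotation": [0, 0, 0], "grip": 0}

```text
time: 12.8
tcp_pos: [0.5107, 0.0885, 0.1336]
eef_rot: [-1.194, 2.905, 0.0]
wrist_force: [-0.3, -0.1, 0.7]
grip_width: 0.498
grip_force: 0.0
```

>>> jog_arm:
  moves:
    - {"xyz": [0, 0, -0.02], "rotation": [0, 0, 0], "grip": 0}
    - {"xyz": [0, 0, -0.05], "rotation": [0, 0, 0], "grip": 0}
    - {"xyz": [0, 0, -0.09], "rotation": [0, 0, 0], "grip": 0}
    - {"xyz": [0, 0, -0.12], "rotation": [0, 0, 0], "grip": 0}
    - {"xyz": [0, 0, -0.12], "rotation": [0, 0, 0], "grip": 0}

```text
time: 13.3
tcp_pos: [0.5134, 0.0888, 0.258]
eef_rot: [-1.191, 2.898, -0.003]
wrist_force: [0.5, 0.4, 0.7]
grip_width: 0.499
grip_force: 0.0
```

```bash
python3 -c "
from h import *; from station import *
s=observe(); print(s['time'],s['tcp_pos'],s['q'],s['wrist_force'])
c=get_calibration('wrist'); p,d=grab_frame('wrist'); cv2.imwrite('pics/w3.png',p[:,:,::-1])
P=cloud(c,d); m=(P[...,2]>.145)&(P[...,2]<.18)&(d>.05)&(p.max(-1)<70)&(np.hypot(P[...,0]-.51,P[...,1]-.087)<.04)
q=P[m]; print(m.sum(),q.mean(0),np.percentile(q[:,2],[5,50,95]),cv2.minAreaRect((q[:,:2]*1000).astype(np.float32)))
"
```

```text
13.3 [0.51338623 0.08884691 0.25799584] [ 1.71229784e-01  2.36548597e-01 -1.00249600e-01  1.22520037e+00
  2.17029933e-04 -6.08665843e-01] [0.45286753 0.40032448 0.68927961]
1107 [0.51010053 0.08707204 0.16442741] [0.15493561 0.16542483 0.16659412] ((512.26318359375, 88.71501159667969), (42.48405838012695, 15.330924987792969), 45.021968841552734)
```

View pics/w3.png

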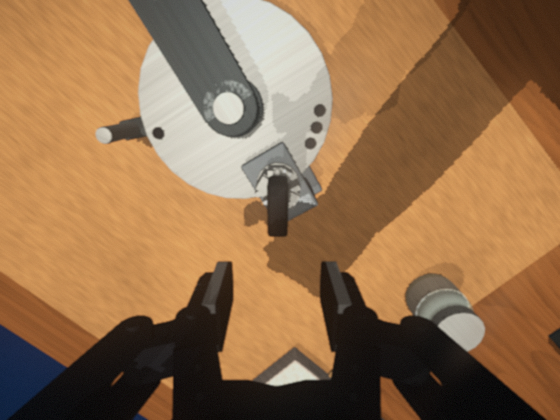

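The knob stands parked: its top is at 0.166 m (about 12.5 mm lift) and the bar is at 45°, which is a 60° turn. The iron is still locked at pixel ~(200,60), and the stop post is at (105,135). I'll shut the fingers and move to the clockwise side of the iron.

>>> jog_arm:
  moves:
    - {"xyz": [0.04, -0.011, 0], "rotation": [0, 0, 0], "grip": 1}
    - {"xyz": [0.08, -0.022, 0], "rotation": [0, 0, 0], "grip": 1}
    - {"xyz": [0.12, -0.034, 0], "rotation": [0, 0, 0], "grip": 1}
    - {"xyz": [0.16, -0.045, 0], "rotation": [0, 0, 0], "grip": 1}
    - {"xyz": [0.2, -0.056, 0], "rotation": [0, 0, 0], "grip": 1}
    - {"xyz": [0.214, -0.06, 0], "rotation": [0, 0, 0], "grip": 1}
    - {"xyz": [0.214, -0.06, 0], "rotation": [0, 0, 0], "grip": 1}
    - {"xyz": [0.214, -0.06, 0], "rotation": [0, 0, 0], "grip": 1}

```text
time: 14.15
tcp_pos: [0.4003, -0.1046, 0.2525]
eef_rot: [1.193, -2.906, -0.002]
wrist_force: [0.2, 0.5, -0.1]
grip_width: 0.002
grip_force: 0.0
```

```bash
cat > m.py <<'E'
from h import *; from station import *
s=observe(); print(s['time'],s['tcp_pos'],s['grip_width'],s['wrist_force'],togo(s,[.404,-.105,.083],135))
# pivot, post from the top camera; iron line by its dark top
pv=np.array([.4894,.0071]); c=get_calibration('top'); p,d=grab_frame('top'); P=cloud(c,d); cv2.imwrite('pics/t1.png',p[:,:,::-1])
r=np.hypot(*(P[...,:2]-pv).transpose(2,0,1)); m=(P[...,2]>.09)&(P[...,2]<.108)&(r>.05)&(r<.18)&(p.max(-1)<110)&(P[...,1]<.02)
q=P[m]; v=q.mean(0)[:2]-pv; print('iron',m.sum(),np.degrees(np.arctan2(v[1],v[0])))
b=ray(c,301.2,190.6,.092)[:2]-pv; print('post',np.hypot(*b),np.degrees(np.arctan2(b[1],b[0])))
E
python3 m.py
```

```text
14.15 [ 0.40025966 -0.10462792  0.2525154 ] 0.00218532031511343 [ 0.21093679  0.48220125 -0.05656196] (array([-0.0024, -0.0031,  0.1695]), array([ 0.09, -0.01, -0.36]))
iron 493 -105.27939709195456
post 0.12251656752325273 -34.64501803249594
```

>>> jog_arm:
  moves:
    - {"xyz": [-0.001, -0.002, 0.04], "rotation": [0, 0, 0], "grip": 1}
    - {"xyz": [-0.001, -0.002, 0.08], "rotation": [0, 0, 0], "grip": 1}
    - {"xyz": [-0.001, -0.002, 0.12], "rotation": [0, 0, 0], "grip": 1}
    - {"xyz": [-0.001, -0.002, 0.15], "rotation": [0, 0, 0], "grip": 1}
    - {"xyz": [-0.001, -0.002, 0.169], "rotation": [0, 0, 0], "grip": 1}
    - {"xyz": [-0.001, -0.002, 0.169], "rotation": [0, 0, 0], "grip": 1}
    - {"xyz": [-0.001, -0.002, 0.169], "rotation": [0, 0, 0], "grip": 1}

```text
time: 14.9
tcp_pos: [0.4031, -0.1048, 0.0844]
eef_rot: [1.196, -2.904, -0.001]
wrist_force: [0.7, -0.9, 0.4]
grip_width: -0.001
grip_force: 0.0
```

```bash
python3 - <<'E'
from h import *; from station import *
s=observe(); print(s['tcp_pos'],s['wrist_force']); T=R.from_rotvec(s['eef_rot'])
pv=np.array([.4894,.0071])
for swing in (-9,0,10,20,30,40,50,55):   # tool centre at r .13, 40 mm clockwise of centre line
    a=np.radians(-105+swing); u=np.array([np.cos(a),np.sin(a)]); n=np.array([-u[1],u[0]])
    t=np.append(pv+.13*u-.040*n,.083); print(swing,t.round(4),T.inv().apply(t-s['tcp_pos']).round(4))
E
```

```text
[ 0.40308215 -0.10480699  0.08436899] [ 0.71813855 -0.92425534  0.41677509]
-9 [ 0.4    -0.0954  0.083 ] [-0.0044  0.0089  0.0014]
0 [ 0.4171 -0.1081  0.083 ] [-0.0076 -0.0122  0.0014]
10 [ 0.4382 -0.1189  0.083 ] [-0.015  -0.0348  0.0013]
20 [ 0.4609 -0.1259  0.083 ] [-0.0262 -0.0557  0.0013]
30 [ 0.4844 -0.1288  0.083 ] [-0.0408 -0.0743  0.0013]
40 [ 0.5081 -0.1276  0.083 ] [-0.0585 -0.0902  0.0013]
50 [ 0.5312 -0.1223  0.083 ] [-0.0786 -0.1027  0.0013]
55 [ 0.5423 -0.1182  0.083 ] [-0.0894 -0.1076  0.0012]
```

>>> jog_arm:
  moves:
    - {"xyz": [-0.003, -0.004, 0.001], "rotation": [0, 0, 0], "grip": 1}
    - {"xyz": [-0.005, -0.008, 0.001], "rotation": [0, 0, 0], "grip": 1}
    - {"xyz": [-0.0076, -0.0122, 0.001], "rotation": [0, 0, 0], "grip": 1}
    - {"xyz": [-0.009, -0.016, 0.001], "rotation": [0, 0, 0], "grip": 1}
    - {"xyz": [-0.01, -0.02, 0.001], "rotation": [0, 0, 0], "grip": 1}
    - {"xyz": [-0.0115, -0.024, 0.001], "rotation": [0, 0, 0], "grip": 1}
    - {"xyz": [-0.013, -0.028, 0.001], "rotation": [0, 0, 0], "grip": 1}
    - {"xyz": [-0.014, -0.032, 0.001], "rotation": [0, 0, 0], "grip": 1}

```text
time: 15.7
tcp_pos: [0.4349, -0.1183, 0.0831]
eef_rot: [1.194, -2.905, -0.002]
wrist_force: [-3.7, 1.0, -0.6]
grip_width: 0.001
grip_force: 1.2
```

```bash
python3 m.py
```

```text
15.7 [ 0.43490173 -0.11833057  0.0831317 ] 0.001476201146445697 [-3.67430653  0.99173035 -0.63610304] (array([0.0126, 0.0312, 0.0002]), array([ 0.07, -0.01, -0.31]))
iron 477 -98.47834487706872
post 0.12251656752325273 -34.64501803249594
```

The iron follows at about 4 N. I'll continue along the arc.

>>> jog_arm:
  moves:
    - {"xyz": [-0.0015, -0.0035, 0], "rotation": [0, 0, 0], "grip": 1}
    - {"xyz": [-0.0032, -0.007, 0], "rotation": [0, 0, 0], "grip": 1}
    - {"xyz": [-0.005, -0.0103, 0], "rotation": [0, 0, 0], "grip": 1}
    - {"xyz": [-0.0068, -0.0137, 0], "rotation": [0, 0, 0], "grip": 1}
    - {"xyz": [-0.0085, -0.017, 0], "rotation": [0, 0, 0], "grip": 1}
    - {"xyz": [-0.0104, -0.0204, 0], "rotation": [0, 0, 0], "grip": 1}
    - {"xyz": [-0.0122, -0.0237, 0], "rotation": [0, 0, 0], "grip": 1}
    - {"xyz": [-0.0146, -0.0268, 0], "rotation": [0, 0, 0], "grip": 1}

```text
time: 16.55
tcp_pos: [0.4648, -0.1275, 0.0834]
eef_rot: [1.194, -2.906, 0.0]
wrist_force: [-2.8, 0.4, -0.6]
grip_width: -0.004
grip_force: 1.2
```

>>> jog_arm:
  moves:
    - {"xyz": [-0.0024, -0.0031, 0], "rotation": [0, 0, 0], "grip": 1}
    - {"xyz": [-0.0048, -0.0062, 0], "rotation": [0, 0, 0], "grip": 1}
    - {"xyz": [-0.0073, -0.0093, 0], "rotation": [0, 0, 0], "grip": 1}
    - {"xyz": [-0.0098, -0.0124, 0], "rotation": [0, 0, 0], "grip": 1}
    - {"xyz": [-0.0122, -0.0155, 0], "rotation": [0, 0, 0], "grip": 1}
    - {"xyz": [-0.0151, -0.0181, 0], "rotation": [0, 0, 0], "grip": 1}
    - {"xyz": [-0.018, -0.0207, 0], "rotation": [0, 0, 0], "grip": 1}
    - {"xyz": [-0.021, -0.0234, 0], "rotation": [0, 0, 0], "grip": 1}

```text
time: 17.35
tcp_pos: [0.4962, -0.1292, 0.0834]
eef_rot: [1.194, -2.906, 0.0]
wrist_force: [-3.7, -0.4, 0.2]
grip_width: 0.0
grip_force: 1.1
```

```bash
python3 m.py
```

```text
17.35 [ 0.49615702 -0.12921777  0.08343044] 0.00036405496600072466 [-3.70651708 -0.36284462  0.195757  ] (array([0.0485, 0.082 , 0.0004]), array([-0.01, -0.01, -0.32]))
iron 551 -72.48360755709776
post 0.12251656752325273 -34.64501803249594
```

>>> jog_arm:
  moves:
    - {"xyz": [-0.0022, -0.002, 0], "rotation": [0, 0, 0], "grip": 1}
    - {"xyz": [-0.0044, -0.004, 0], "rotation": [0, 0, 0], "grip": 1}
    - {"xyz": [-0.0067, -0.0059, 0], "rotation": [0, 0, 0], "grip": 1}
    - {"xyz": [-0.009, -0.0078, 0], "rotation": [0, 0, 0], "grip": 1}
    - {"xyz": [-0.0114, -0.0096, 0], "rotation": [0, 0, 0], "grip": 1}
    - {"xyz": [-0.0138, -0.0113, 0], "rotation": [0, 0, 0], "grip": 1}
    - {"xyz": [-0.0162, -0.0129, 0], "rotation": [0, 0, 0], "grip": 1}
    - {"xyz": [-0.0187, -0.0144, 0], "rotation": [0, 0, 0], "grip": 1}

```text
time: 18.2
tcp_pos: [0.5194, -0.1261, 0.0834]
eef_rot: [1.194, -2.906, -0.0]
wrist_force: [-3.0, -0.7, -0.5]
grip_width: 0.003
grip_force: 1.1
```

```bash
python3 m.py
```

```text
18.2 [ 0.51940418 -0.12614111  0.08335803] 0.0027893204762368617 [-3.00343352 -0.6690139  -0.52574603] (array([0.0672, 0.0962, 0.0004]), array([ 0.01, -0.  , -0.31]))
iron 531 -61.89634651936394
post 0.12251656752325273 -34.64501803249594
```

>>> jog_arm:
  moves:
    - {"xyz": [-0.0017, -0.001, 0], "rotation": [0, 0, 0], "grip": 1}
    - {"xyz": [-0.0034, -0.002, 0], "rotation": [0, 0, 0], "grip": 1}
    - {"xyz": [-0.0051, -0.003, 0], "rotation": [0, 0, 0], "grip": 1}
    - {"xyz": [-0.0068, -0.004, 0], "rotation": [0, 0, 0], "grip": 1}
    - {"xyz": [-0.0086, -0.005, 0], "rotation": [0, 0, 0], "grip": 1}
    - {"xyz": [-0.0103, -0.006, 0], "rotation": [0, 0, 0], "grip": 1}
    - {"xyz": [-0.0103, -0.006, 0], "rotation": [0, 0, 0], "grip": 1}

```text
time: 18.95
tcp_pos: [0.5314, -0.1232, 0.0835]
eef_rot: [-1.194, 2.905, -0.0]
wrist_force: [-2.3, 0.2, 0.4]
grip_width: 0.002
grip_force: 0.7
```

```bash
python3 m.py
```

```text
18.95 [ 0.53143329 -0.12317482  0.08349372] 0.0019827672034449496 [-2.25462837  0.21040529  0.39762528] (array([0.0778, 0.1026, 0.0004]), array([-0.03,  0.04, -0.3 ]))
iron 504 -55.90991053035092
post 0.12251656752325273 -34.64501803249594
```

Now smaller steps, about 1 mm per row, feeling for the post.

>>> jog_arm:
  moves:
    - {"xyz": [-0.001, -0.0005, 0], "rotation": [0, 0, 0], "grip": 1}
    - {"xyz": [-0.002, -0.001, 0], "rotation": [0, 0, 0], "grip": 1}
    - {"xyz": [-0.003, -0.0014, 0], "rotation": [0, 0, 0], "grip": 1}
    - {"xyz": [-0.004, -0.0018, 0], "rotation": [0, 0, 0], "grip": 1}
    - {"xyz": [-0.005, -0.0022, 0], "rotation": [0, 0, 0], "grip": 1}

```text
time: 19.5
tcp_pos: [0.536, -0.1214, 0.0835]
eef_rot: [-1.194, 2.906, -0.0]
wrist_force: [-2.5, -1.3, 0.7]
grip_width: -0.001
grip_force: 1.3
```

>>> jog_arm:
  moves:
    - {"xyz": [-0.001, -0.0004, 0], "rotation": [0, 0, 0], "grip": 1}
    - {"xyz": [-0.002, -0.0008, 0], "rotation": [0, 0, 0], "grip": 1}
    - {"xyz": [-0.003, -0.0012, 0], "rotation": [0, 0, 0], "grip": 1}

```text
time: 19.8
tcp_pos: [0.539, -0.12, 0.0835]
eef_rot: [-1.194, 2.906, -0.0]
wrist_force: [-2.3, -0.7, 1.8]
grip_width: 0.002
grip_force: 1.3
```

```bash
python3 m.py
```

```text
19.8 [ 0.53898255 -0.12003672  0.08345537] 0.0021847706265850316 [-2.29829676 -0.6718297   1.84466378] (array([0.0854, 0.1056, 0.0004]), array([-0.01,  0.  , -0.32]))
iron 470 -51.20183751478347
post 0.12251656752325273 -34.64501803249594
```

>>> jog_arm:
  moves:
    - {"xyz": [-0.001, -0.0004, 0], "rotation": [0, 0, 0], "grip": 1}
    - {"xyz": [-0.002, -0.0007, 0], "rotation": [0, 0, 0], "grip": 1}
    - {"xyz": [-0.002, -0.0007, 0], "rotation": [0, 0, 0], "grip": 1}

```text
time: 20.15
tcp_pos: [0.5411, -0.1191, 0.0835]
eef_rot: [-1.194, 2.905, -0.0]
wrist_force: [-2.4, -1.2, 0.3]
grip_width: -0.002
grip_force: 1.0
```

>>> jog_arm:
  moves:
    - {"xyz": [-0.001, -0.0004, 0], "rotation": [0, 0, 0], "grip": 1}
    - {"xyz": [-0.002, -0.0007, 0], "rotation": [0, 0, 0], "grip": 1}
    - {"xyz": [-0.002, -0.0007, 0], "rotation": [0, 0, 0], "grip": 1}

```text
time: 20.45
tcp_pos: [0.543, -0.1182, 0.0834]
eef_rot: [-1.194, 2.905, -0.0]
wrist_force: [-1.8, -0.8, 1.7]
grip_width: -0.0
grip_force: 1.1
```

>>> jog_arm:
  moves:
    - {"xyz": [-0.001, -0.0003, 0], "rotation": [0, 0, 0], "grip": 1}
    - {"xyz": [-0.0015, -0.0005, 0], "rotation": [0, 0, 0], "grip": 1}
    - {"xyz": [-0.0015, -0.0005, 0], "rotation": [0, 0, 0], "grip": 1}

```text
time: 20.75
tcp_pos: [0.5443, -0.1175, 0.0834]
eef_rot: [-1.194, 2.906, -0.0]
wrist_force: [-2.0, -1.6, 2.2]
grip_width: 0.003
grip_force: 1.2
```

>>> jog_arm:
  moves:
    - {"xyz": [-0.001, -0.0003, 0], "rotation": [0, 0, 0], "grip": 1}
    - {"xyz": [-0.0015, -0.0005, 0], "rotation": [0, 0, 0], "grip": 1}
    - {"xyz": [-0.0015, -0.0005, 0], "rotation": [0, 0, 0], "grip": 1}

```text
time: 21.05
tcp_pos: [0.5457, -0.1168, 0.0834]
eef_rot: [-1.194, 2.905, -0.0]
wrist_force: [-2.4, -1.1, 2.4]
grip_width: -0.002
grip_force: 1.2
```

```bash
python3 m.py
```

```text
21.05 [ 0.54571405 -0.11675721  0.08343994] -0.0024129411417754395 [-2.37000758 -1.13701073  2.4390966 ] (array([0.0925, 0.108 , 0.0004]), array([-0.01,  0.01, -0.31]))
iron 428 -47.32361105011845
post 0.12251656752325273 -34.64501803249594
```

>>> jog_arm:
  moves:
    - {"xyz": [-0.001, -0.0003, 0], "rotation": [0, 0, 0], "grip": 1}
    - {"xyz": [-0.0015, -0.0005, 0], "rotation": [0, 0, 0], "grip": 1}
    - {"xyz": [-0.0015, -0.0005, 0], "rotation": [0, 0, 0], "grip": 1}

```text
time: 21.4
tcp_pos: [0.5471, -0.1161, 0.0834]
eef_rot: [-1.194, 2.906, 0.0]
wrist_force: [-2.2, -0.8, 1.8]
grip_width: 0.003
grip_force: 1.1
```

>>> jog_arm:
  moves:
    - {"xyz": [-0.001, -0.0003, 0], "rotation": [0, 0, 0], "grip": 1}
    - {"xyz": [-0.0015, -0.0005, 0], "rotation": [0, 0, 0], "grip": 1}
    - {"xyz": [-0.0015, -0.0005, 0], "rotation": [0, 0, 0], "grip": 1}

```text
time: 21.7
tcp_pos: [0.5485, -0.1153, 0.0834]
eef_rot: [-1.194, 2.906, 0.0]
wrist_force: [-3.4, -0.6, 1.2]
grip_width: -0.0
grip_force: 1.1
```

```bash
python3 -c "
from h import *; from station import *
s=observe(); print(s['tcp_pos'],s['wrist_force'])
o=[]
for n,(x0,x1,y0,y1) in {'top':(230,340,170,270),'scene':(230,340,170,270)}.items():
    p,d=grab_frame(n); o.append(cv2.resize(p[y0:y1,x0:x1,::-1],(396,360),interpolation=cv2.INTER_CUBIC))
cv2.imwrite('pics/c2.png',np.hstack(o))"
```

```text
[ 0.54846166 -0.11534099  0.08337506] [-3.36473445 -0.62420173  1.22470052]
```

View pics/c2.png

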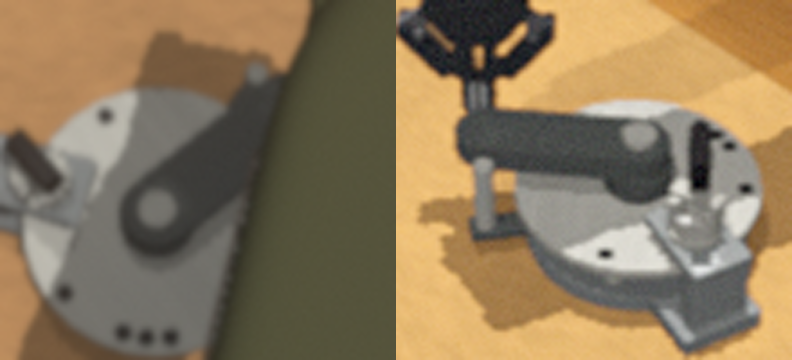

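The iron is almost at the post: bar edge and post top meet at about (262,75) on the left and (483,155) on the right. A few more small steps.

>>> jog_arm:
  moves:
    - {"xyz": [-0.0006, -0.0002, 0], "rotation": [0, 0, 0], "grip": 1}
    - {"xyz": [-0.0012, -0.0003, 0], "rotation": [0, 0, 0], "grip": 1}
    - {"xyz": [-0.0012, -0.0003, 0], "rotation": [0, 0, 0], "grip": 1}

```text
time: 22.1
tcp_pos: [0.549, -0.115, 0.0834]
eef_rot: [1.194, -2.905, 0.0]
wrist_force: [-3.7, -2.5, 2.2]
grip_width: 0.002
grip_force: 2.1
```

>>> jog_arm:
  moves:
    - {"xyz": [-0.0006, -0.0002, 0], "rotation": [0, 0, 0], "grip": 1}
    - {"xyz": [-0.0012, -0.0003, 0], "rotation": [0, 0, 0], "grip": 1}
    - {"xyz": [-0.0012, -0.0003, 0], "rotation": [0, 0, 0], "grip": 1}

```text
time: 22.4
tcp_pos: [0.5491, -0.1149, 0.0833]
eef_rot: [1.192, -2.903, 0.001]
wrist_force: [-5.6, -4.6, 4.7]
grip_width: 0.002
grip_force: 3.5
```

The tip has stopped and the force is rising, so the iron is against the post. I'll hold a moment, back off, and rise.

>>> jog_arm:
  moves:
    - {"xyz": [0, 0, 0], "rotation": [0, 0, 0], "grip": 1}
    - {"xyz": [0, 0, 0], "rotation": [0, 0, 0], "grip": 1}
    - {"xyz": [0.005, 0.001, 0], "rotation": [0, 0, 0], "grip": 1}
    - {"xyz": [0.015, 0.003, 0], "rotation": [0, 0, 0], "grip": 1}
    - {"xyz": [0.03, 0.005, 0], "rotation": [0, 0, 0], "grip": 1}
    - {"xyz": [0.04, 0.005, -0.02], "rotation": [0, 0, 0], "grip": 1}
    - {"xyz": [0.05, 0.005, -0.06], "rotation": [0, 0, 0], "grip": 1}
    - {"xyz": [0.06, 0.005, -0.1], "rotation": [0, 0, 0], "grip": 1}

```text
time: 23.2
tcp_pos: [0.5025, -0.1532, 0.1837]
eef_rot: [1.193, -2.905, -0.003]
wrist_force: [0.2, -0.1, 1.4]
grip_width: -0.002
grip_force: 0.0
```

>>> jog_arm:
  moves:
    - {"xyz": [0.04, 0.0, -0.04], "rotation": [0, 0, 0], "grip": 1}
    - {"xyz": [0.08, 0.0, -0.06], "rotation": [0, 0, 0], "grip": 1}
    - {"xyz": [0.12, 0.0, -0.06], "rotation": [0, 0, 0], "grip": 1}
    - {"xyz": [0.15, 0.0, -0.06], "rotation": [0, 0, 0], "grip": 1}
    - {"xyz": [0.15, 0.0, -0.06], "rotation": [0, 0, 0], "grip": 1}

```text
time: 23.7
tcp_pos: [0.3947, -0.2603, 0.2438]
eef_rot: [1.187, -2.909, 0.001]
wrist_force: [0.2, 0.8, -0.1]
grip_width: 0.002
grip_force: 0.0
```

```bash
python3 m.py; python3 -c "
import cv2
p=cv2.imread('pics/t1.png'); cv2.imwrite('pics/t1c.png',cv2.resize(p[150:290,100:440],None,fx=2.3,fy=2.3,interpolation=cv2.INTER_CUBIC))"
```

```text
23.7 [ 0.39470957 -0.26034057  0.24381636] 0.0018615273057668775 [ 0.183518    0.84261121 -0.06300239] (array([-0.1154,  0.1046,  0.1607]), array([-0.04, -0.04, -0.61]))
iron 675 -50.086066680560904
post 0.12251656752325273 -34.64501803249594
```

View pics/t1c.png

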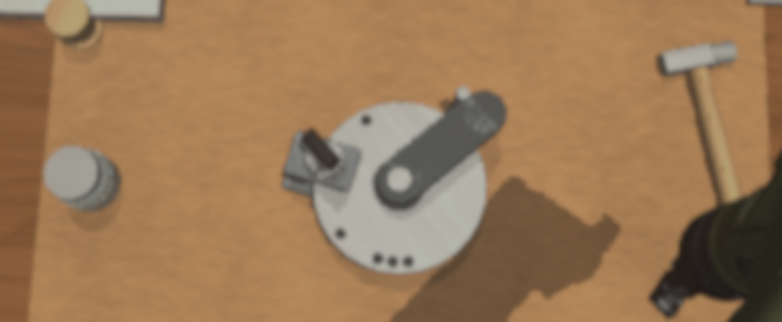

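The picture shows the iron resting against the post at (463,95) and measuring -50.1°, against an expected line of -49.7°. The knob is parked at (320,148), the other things are where they were, and the arm is clear.

```bash
python3 -c "
from station import *
print(finish_job())"
```

```text
the job is handed in; nothing more can be done
None
```

The job is handed in (no verdict came back): the plunger is parked in its rest notch at about 60° and 12.5 mm lift, the iron rests against its stop post, the arm is clear, and the hammer, jar and spool were left untouched.

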